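Clip the tube into the mixer and start it

TASK

Take the amber tube with the white cap from the rack, lay it centred across the mixer's fork clip and push it down past the sprung orange jaw until it is fully home and the jaw has closed over it. Then press the green start button fully down and let it come back up. Do not press green before the tube is in, do not press the red stop button, leave the white tube in the rack, and knock nothing over.

Things in the scene. Friction and masses are not known exactly. Their poses are not given: they have to be found in the camera images.
- tube: The tube to mix: rigid, amber brown, white cap, paper label band, 170 mm long, 60 g. Origin on its axis at mid length; own y runs along the axis towards the cap. Body 24 mm in diameter; the cap (the last 28 mm, own y from 57 to 85 mm) is 28 mm in diameter. It lies level in the rack, its axis 42 mm above the table, and is free to grip at mid length.
- other_tube: A second tube of the same shape and frame, white with a blue cap, in the rack's other place (which tube is in which place varies). Leave it there.
- rack: White rack fixed to the table, 170 x 130 mm, base plate 10 mm thick; origin at the centre of its underside. Two pairs of cradles hold the tubes parallel to the rack's own y, at own x = -40 and +40 mm, at own y = -45 and +45 mm; cradle lips reach 38 mm above the table.
- mixer: Cream tube mixer fixed to the table, housing 180 (own x) x 320 (own y) x 70 mm high; origin at the centre of its underside. Own y runs along the clip. The clip stands on the deck at the +y end and the two buttons at the -y end.
- clip_seat (a point): Where the middle of the tube's axis lies when the tube is home in the clip, 102 mm above the table; same axes as the mixer. The tube lies along y, cap at either end but outside forks and jaw. Laid between jaw and back prongs it first rests with its axis about 17 mm above this point. The deck is 32 mm below; a 6 mm hinge rod runs along y at x = -6 mm, 24 mm below.
- fork_back (a point): Middle of the line between the tops of the two back prongs, 23 mm to +x of the clip seat, 45 mm above it. Aluminium forks, 10 mm thick, stand at y = -31 and +31 mm of the seat, 52 mm between them free for fingers. Each: floor 12 mm below the seat, low front lip (top 1 mm below the seat), back prong with its face at x = +13 mm, straight to 27 mm above the seat, then flaring back.
- jaw (a joint): Sprung orange jaw of the clip, one part with two noses, at y = -41 and +41 mm of the clip seat. Joint value in rad: 0 closed, grows as it swings away to the mixer's -x; a tube pushed down past it opens it about 0.1 and it snaps shut over the tube. Pushing the tube past takes about 5 to 9 N straight down at mid length.
- jaw_nose (a point): Middle of the line between the two round jaw noses (10 mm in diameter); closed, 14 mm to -x of the clip seat and 10 mm above it.
- start (a joint): Green round spring push button: 0 up, 0.008 m fully down, needs 4 N to go fully down; springs back by itself.
- start_top (a point): Centre of the green button's top face (36 mm in diameter), 94 mm above the table when up; it moves with the button. Its black housing ring is 52 mm in diameter and 82 mm high above the table. At mixer x = +45, y = -115 mm.
- stop (a joint): Red spring push button like the green one: 0 up, 0.008 m fully down. Leave it alone.
- stop_top (a point): Centre of the red button's top face, 90 mm from the green one, at mixer x = -45, y = -115 mm.
- white_bottle: Bystander: white bottle with red cap, 52 mm in diameter, 85 mm high, standing on the table; origin at the centre of its underside, z up.
- brown_jar: Bystander: brown jar with black cap, 56 mm in diameter, 85 mm high; origin at the centre of its underside, z up.
- green_bottle: Bystander: white bottle with green cap, 48 mm in diameter, 80 mm high; origin at the centre of its underside, z up.
- mortar: Bystander: white bowl, 90 mm in diameter, 50 mm high; origin at the centre of its underside, z up.

How it is judged:
On the way, in this order (a step that is already met when the one before it is completed fails the run):
1. the amber tube is fully home in the clip, centred, with the jaw closed over it (x of tube in the frame of clip_seat between -0.004 and 0.004 m and z of tube in the frame of clip_seat between -0.004 and 0.004 m and y of tube in the frame of clip_seat between -0.012 and 0.012 m and angle between the y axis of tube and the y axis of clip_seat, either way round below 0.06 rad and value of joint jaw below 0.06 rad), for 0.2 s.
2. the green start button is pressed fully down with the tube in the clip (all of step 1 and value of joint start above 0.007 m), for 0.04 s.
At the end, for the whole second after the job is handed in: Amber tube home in the clip (4 mm across and in height, 12 mm along, 0.06 rad), jaw shut (below 0.06 rad); green button pressed at least 7 mm after that, both buttons up again (within 1.5 mm); white tube within 30 mm of its start; bottles, jar and bowl upright (0.5 rad) (all of step 1 and value of joint each of start, stop below 0.0015 m and linear speed of tube below 0.02 m/s and distance of other_tube from where it was at the start of the episode below 0.03 m and angle between each of white_bottle, brown_jar, green_bottle, mortar's own z axis and vertical below 0.5 rad); the robot touches nothing.
It fails at once if the green button is pressed before the tube is in the clip (value of joint start above 0.004 m and not (z of tube in the frame of clip_seat between -0.008 and 0.008 m and distance between tube and clip_seat below 0.03 m)).
It fails at once if the red stop button is pressed (value of joint stop above 0.004 m).
It fails at once if the white tube is moved from its place in the rack (distance of other_tube from where it was at the start of the episode above 0.03 m).
It fails at once if a bottle, the jar or the bowl is knocked over (angle between any of white_bottle, brown_jar, green_bottle, mortar's own z axis and vertical above 0.6 rad).
It also fails if it takes over 53 s, if anything falls off the work surface, if the arm or the gripper's body presses on something with over 40 N, if the wrist force passes 120 N, or if a joint passes its speed limit or range.

ROBOT

A 6-joint arm with a two-finger parallel gripper is mounted at the origin on the work surface. World frame = base frame: x ahead of the robot, y to its left, z up, the work surface at z = 0. Lengths are in m, angles in rad, forces in N, time in s.
With the tool pointing down it reaches from about 0.3 to 0.875 m from the base axis. Payload 6.4 kg.
Tool frame: the origin (TCP) lies on the centre line of the jaws, within the pads' length; the fingertips stand 8 mm ahead of it and the grasp point (between the pads) lies 11 mm behind it; z points along the fingers, y is the line along which they close (so a half turn about z gives the same grasp; the last joint's range is limited). The gripper opens to 85 mm and grips with 20 to 120 N. Pads are 22 mm wide; open, the fingers measure 114 mm over their backs; the gripper's body (76 mm by 85 mm) begins 54 mm behind the grasp point. The pads swing forward as they close: fully open they stand 13 mm farther back than shut.
Start: joints at [1.083, 0.181, 1.607, -0, 1.354, -0.206], TCP at [0.16, 0.552, 0.239] pointing down, gripper open.
Joint ranges: [-2.99, 2.99], [-0.89, 2.07], [0.3, 2.58], [-1.14, 4.28], [0, 2.63], [-3.12, 3.12]. Speed limits (rad/s): [2.57, 2.57, 3.01, 3.14, 3.14, 3.14].

INTERFACE

Orientations are given as a unit quaternion [w, x, y, z].
In Python, from bench import ctrl gives the robot as it stands.
- The arm moves only by the shell command python3 -m handwheel 'ROWS' [OPENING]. ROWS is JSON, a list that holds one entry, the list of rows, each a list of 4 numbers: the shift along the tool's x, y, z each as a share of 20 cm, from -1 to 1, then the turn about the tool's z as a share of 1.5 rad, from -1 to 1. In form: [[[x, y, z, twist], ...]]. A call has 1 to 10 rows; each row is the pose to reach, as a shift and turn from the pose commanded when the call began, along the tool's axes at that moment; what a row does not reach only later rows make up. A row lasts 1/8 s, in which the tool goes at most 62.5 mm and 10.7 degrees, less where a joint would pass 70% of its speed; a pose out of reach is approached as far as the arm can. A call with a number of a shift or a turn outside -1 to 1 is refused whole. A call with a gripper value outside its range is refused whole. OPENING is the finger opening in mm, from 0 to 85.4, set as the call begins (- or left out, the last holds). The fingers move at their own pace and stop on an object; the grip force is fixed at half the most. Time passes only in rows, so rows that repeat a pose let the fingers close. It gives the time, the measured TCP pose, the force, the opening and the grip force at its end, in the units of the state.
- ctrl.get_obs(): the state, without advancing time (a new reading comes with each control period).
- ctrl.camera(name): name is "scene" or "top"; returns a dict with "color" (480x640x3 uint8, red, green, blue), "range_z" (480x640 float32, m along the optical axis (not along the pixel's ray), 0 where there is no reading), "K" (3x3 intrinsics, pixels), "distortion" ([k1, k2, p1, p2, k3] as OpenCV has them; the pictures are not rectified), "pose" (4x4, takes a point from camera to world coordinates). Camera axes: x right, y down, z forward; pixel columns grow to the right and rows downward; lengths in m; the calibration is good to about 2 mm. A picture is of the moment at which its call begins.
- ctrl.hand_in(): hands the job in; it is judged then, once.
The state is a dict: "time_s": time; "q": joint angles; "dq": joint speeds; "joint_efforts": joint torques, N m; "eef_pos": TCP position; "eef_rot": TCP orientation; "wrist_force": force on the tool from outside, world axes, zero at the start; "torque": the same for the moment, N m; "opening": opening from 0.0 (shut) to 1.0 (fully open); "grasp_force": force on a finger pad.
Only numpy, scipy, OpenCV 4.12 (cv2) and the standard library are available. Lean on these libraries where they do the work, as an engineer would, in place of code of your own. Each camera call takes 0.05 s, during which the arm holds its last target. There are 200 camera calls.

## Working session

There is one attempt and no reset: what is moved stays moved. The work goes in short steps, Python scripts to look and compute and a shell command to move; the robot and the scene stay as the last step left them, time stands still between calls to the robot, and variables do not carry over. Pictures are saved under pics/ and viewed, at most 10 in all, crops included, and the job is handed in when it is done.

```bash
mkdir -p pics; cat > h.py <<'E'
from bench import ctrl
import numpy as np, cv2
def snap(n,f):
    c=ctrl.camera(n); cv2.imwrite('pics/'+f+'.png',c['color'][:,:,::-1]); np.savez(f+'.npz',**{k:np.array(c[k]) for k in c}); return c
def world(c,uv,z=None):
    "depth based, or ray meet plane z"
    uv=np.array(uv,float).reshape(-1,2); n=cv2.undistortPoints(uv[:,None],c['K'],c['distortion'])[:,0]
    r=np.c_[n,np.ones(len(n))]; P=c['pose']
    if z is None: d=np.array([c['range_z'][int(round(v)),int(round(u))] for u,v in uv])
    else:
        w=r@P[:3,:3].T; d=(z-P[2,3])/w[:,2]
    return (r*d[:,None])@P[:3,:3].T+P[:3,3]
E
python3 - <<'E'
from h import *
for n in('scene','top'):
    c=snap(n,n+'1'); print(n,c['pose'].round(3).tolist(),c['K'].tolist())
print(ctrl.get_obs())
E
```

```text
scene [[0.525, 0.495, -0.692, 1.381], [0.851, -0.31, 0.424, -0.517], [-0.004, -0.812, -0.584, 0.811], [0.0, 0.0, 0.0, 1.0]] [[443.6638687363344, 0.0, 320.6380749196166], [0.0, 443.6638687363344, 242.52798062194947], [0.0, 0.0, 1.0]]
top [[0.017, -0.984, 0.18, 0.261], [-1.0, -0.019, -0.011, 0.017], [0.014, -0.18, -0.984, 1.679], [0.0, 0.0, 0.0, 1.0]] [[568.4523348128758, 0.0, 314.7378453009814], [0.0, 568.4523348128758, 247.870065420297], [0.0, 0.0, 1.0]]
{'time_s': 0.1, 'q': array([ 1.08268019e+00,  1.81476902e-01,  1.60788408e+00, -1.67366913e-05,
        1.35385135e+00, -2.06301507e-01]), 'dq': array([ 0.00060658, -0.00095598, -0.00249312,  0.00087614, -0.00392879,
       -0.00011688]), 'joint_efforts': array([ 8.86225880e-04, -4.45879662e+01, -3.52236414e+01, -1.40467764e-04,
        4.18102558e-03, -3.92027403e-05]), 'eef_pos': array([0.15966152, 0.55187916, 0.23848011]), 'eef_rot': array([-2.67884862e-04,  1.40439660e-01,  9.90088908e-01, -7.64294268e-04]), 'wrist_force': array([-0.42243464, -0.31887323, -0.5452101 ]), 'torque': array([ 0.04097606,  0.00317575, -0.01866229]), 'grasp_force': 0.0, 'opening': 0.9948239304614733}
```

View pics/scene1.png

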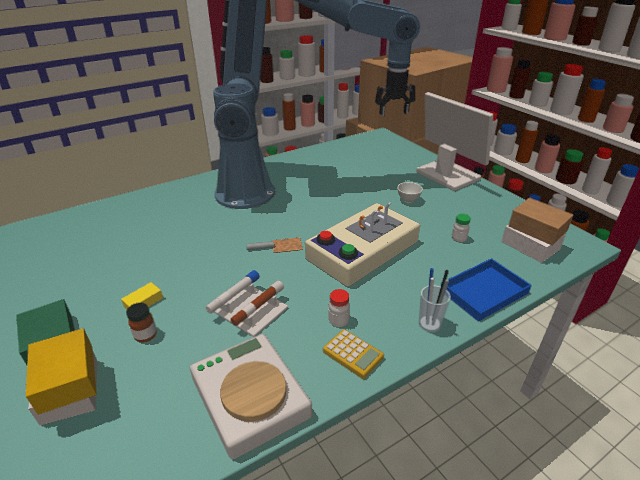

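View pics/top1.png

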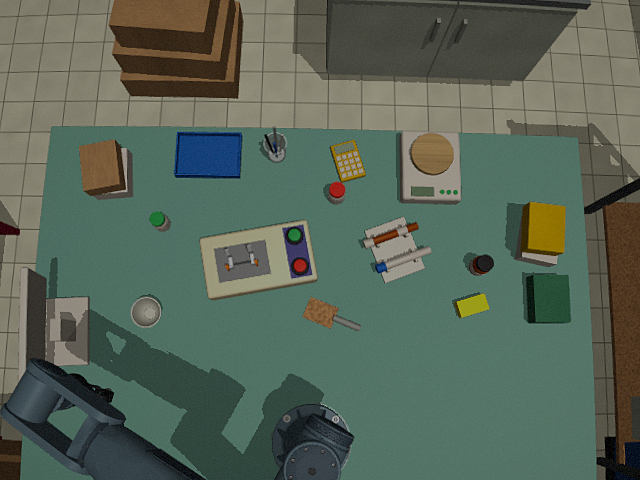

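The scene view has the amber tube around (258,303) and the mixer around (363,242). In the top view the tube runs roughly (367,243) to (417,228), the clip is near (240,260), green is at (294,235) and red at (300,266). I'll enlarge both areas next.

```bash
python3 - <<'E'
import cv2,numpy as np
t=cv2.imread('pics/top1.png'); s=cv2.imread('pics/scene1.png')
f=lambda i,x,y,w,h,k:cv2.resize(i[y:y+h,x:x+w],None,fx=k,fy=k,interpolation=cv2.INTER_CUBIC)
cv2.imwrite('pics/topcrop.png',np.vstack([f(t,195,215,130,90,6)[:,:780][:300*2]]))
a=f(t,355,210,80,75,5); b=f(s,200,260,100,75,5)[:, :400]
cv2.imwrite('pics/tubes.png',np.hstack([a,b]))
cv2.imwrite('pics/scenecrop.png',f(s,300,195,130,95,6))
E
```

```text
(no output)
```

View pics/topcrop.png

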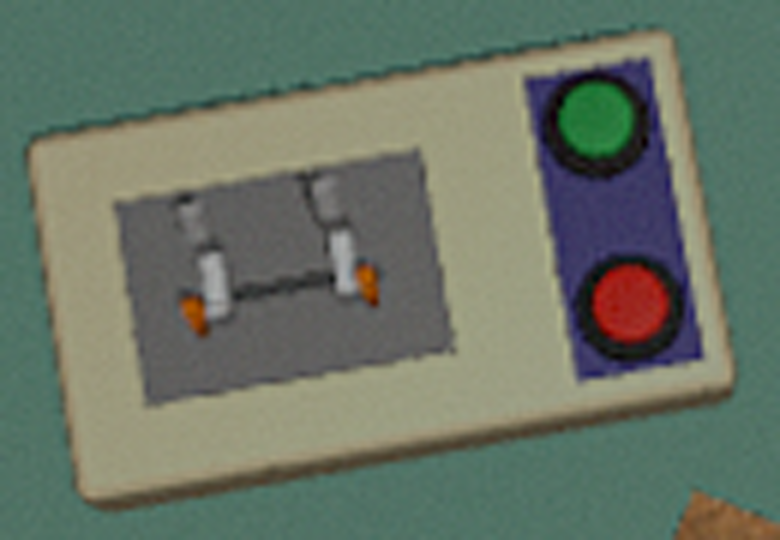

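View pics/tubes.png

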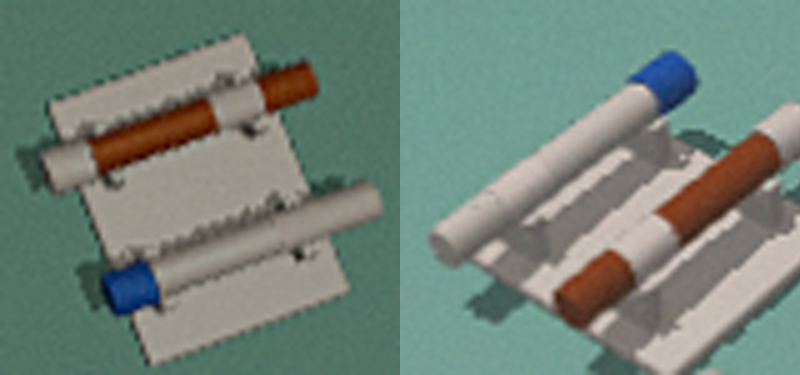

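View pics/scenecrop.png

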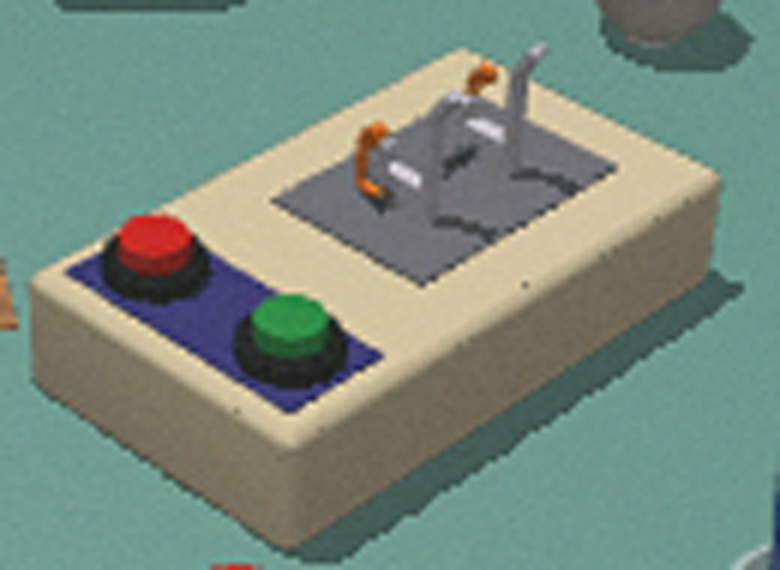

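```bash
cat > m.py <<'E'
from h import *
np.set_printoptions(precision=4,suppress=True)
T=np.load('top1.npz'); S=np.load('scene1.npz')
T={k:T[k] for k in T}; S={k:S[k] for k in S}
def un(c,uv): return cv2.undistortPoints(np.array(uv,float).reshape(-1,1,2),c['K'],c['distortion'])[:,0]
def tri(a,b):
    P=[np.linalg.inv(c['pose'])[:3] for c in(T,S)]
    X=cv2.triangulatePoints(P[0],P[1],un(T,a).T,un(S,b).T); return (X[:3]/X[3]).T
tc=lambda *p:[( (u+.5)/6-.5+195,(v+.5)/6-.5+215) for u,v in p]
sc=lambda *p:[( (u+.5)/6-.5+300,(v+.5)/6-.5+195) for u,v in p]
tt=lambda *p:[( (u+.5)/5-.5+355,(v+.5)/5-.5+210) for u,v in p]
st=lambda *p:[( (u-400+.5)/5-.5+200,(v+.5)/5-.5+260) for u,v in p]
E
python3 - <<'E'
from m import *
print('btn tri G,R',tri(tc((597,117),(631,303)),sc((290,312),(156,233))))
print('btn plane top',world(T,tc((597,117),(631,303)),.094)); print('btn plane scene',world(S,sc((290,312),(156,233)),.094))
# colour centroids
for c,n in((T,'T'),(S,'S')):
    h=cv2.cvtColor(c['color'],cv2.COLOR_RGB2HSV)
print('deck top z.07',world(T,tc((115,202),(420,150),(455,352),(147,404)),.07))
print('deck scene',world(S,sc((425,285),(618,167),(462,90),(272,202)),.07))
print('nose tri',tri(tc((191,302),(366,272)),sc((484,72),(376,131))))
print('prong tri',tri(tc((187,203),(318,180)),sc((540,48),(458,97))))
print('tube ends top z.042',world(T,tt((45,172),(318,78)),.042+.0),'label',world(T,tt((217,111),(262,97)),.054))
print('label tri',tri(tt((215,112),(262,98)),st((672,228),(640,262))))
print('depth tube',world(T,tt((150,138),(240,104),(300,85),(70,165))))
E
```

```text
btn tri G,R [[0.589  0.057  0.0949]
 [0.5009 0.0396 0.0933]]
btn plane top [[0.59   0.0584 0.094 ]
 [0.5011 0.0403 0.094 ]]
btn plane scene [[0.5874 0.0563 0.094 ]
 [0.5015 0.0384 0.094 ]]
deck top z.07 [[0.5488 0.2895 0.07  ]
 [0.5771 0.1437 0.07  ]
 [0.4795 0.1239 0.07  ]
 [0.4517 0.2696 0.07  ]]
deck scene [[0.5771 0.1424 0.07  ]
 [0.5466 0.2877 0.07  ]
 [0.445  0.2661 0.07  ]
 [0.4797 0.1205 0.07  ]]
nose tri [[0.4931 0.2423 0.1138]
 [0.5094 0.1621 0.1141]]
prong tri [[0.5338 0.2414 0.1485]
 [0.546  0.1821 0.1463]]
tube ends top z.042 [[ 0.5752 -0.1451  0.042 ]
 [ 0.6353 -0.3078  0.042 ]] label [[ 0.6113 -0.2452  0.054 ]
 [ 0.6203 -0.2719  0.054 ]]
label tri [[ 0.6131 -0.2433  0.0468]
 [ 0.6236 -0.2687  0.0453]]
depth tube [[ 0.5932 -0.2048  0.0595]
 [ 0.6166 -0.2594  0.0506]
 [ 0.6272 -0.2938  0.058 ]
 [ 0.5769 -0.1583  0.0563]]
```

The button and deck heights agree with the text: buttons triangulate to z 0.094, noses 0.114, prong tops 0.147. Mixer yaw is about 0.194, with the seat near (0.515, 0.2055). The tube's middle is near (0.605, -0.2265) at yaw 0.354, cap towards +y. I'll travel high towards the tube.

```bash
cat > d.py <<'E'
import sys
from h import *
from scipy.spatial.transform import Rotation as R
def go(x,y,z,yaw):
    o=ctrl.get_obs(); w=o['eef_rot']; M=R.from_quat([*w[1:],w[0]]).as_matrix()
    d=M.T@(np.array([x,y,z])-o['eef_pos']); cy=np.arctan2(M[1,1],M[0,1])
    print('shares',(d/.2).round(3),'twist',round((cy-yaw)/1.5,3),'at',o['eef_pos'].round(4),'yaw',round(cy,4),'tiltz',M[:,2].round(3),'t',o['time_s'],'F',o['wrist_force'].round(1),'op',round(o['opening'],3),'gf',o['grasp_force'])
if __name__=='__main__': go(*map(float,sys.argv[1:]))
E
python3 -m handwheel '[[[-1,-1,0,0],[-1,-1,0,0],[-1,-1,0,0],[-1,-1,0,0],[-1,-1,0,0]]]' 85
python3 -m handwheel '[[[-1,-1,0,0],[-1,-1,0,0],[-1,-1,0,0],[-1,-1,0,0],[-1,-1,0,0]]]'
python3 -m handwheel '[[[-1,-1,0,0],[-1,-1,0,0],[-1,-1,0,0],[-1,-1,0,0],[-1,-1,0,0]]]'
python3 d.py .605 -.2265 .15 .354
python3 - <<'E'
from m import *
a=world(S,st((577,298)),.042); print('scene bottom end',a)
s=S['color']; cv2.imwrite('pics/cap.png',cv2.resize(s[270:335,220:300][:,:,::-1],None,fx=8,fy=8,interpolation=cv2.INTER_CUBIC))
E
```

```text
time_s: 0.72
eef_pos: [0.2971, 0.3023, 0.239]
eef_rot: [0.0, 0.141, 0.99, -0.0]
wrist_force: [0.1, -0.0, 1.0]
opening: 0.995
grasp_force: 0.0
time_s: 1.35
eef_pos: [0.4337, 0.0542, 0.2392]
eef_rot: [0.0, 0.142, 0.99, -0.0]
wrist_force: [-0.8, 0.5, -0.7]
opening: 0.997
grasp_force: 0.0
time_s: 1.98
eef_pos: [0.5699, -0.1938, 0.2385]
eef_rot: [-0.0, 0.142, 0.99, 0.0]
wrist_force: [-0.5, 1.7, 0.5]
opening: 0.995
grasp_force: 0.0
shares [-0.214 -0.108  0.442] twist 0.622 at [ 0.5699 -0.1938  0.2385] yaw 1.2867 tiltz [-0.001  0.    -1.   ] t 1.975 F [-0.5  1.7  0.5] op 0.995 gf 0.0
scene bottom end [[ 0.6293 -0.2991  0.042 ]]
```

View pics/cap.png

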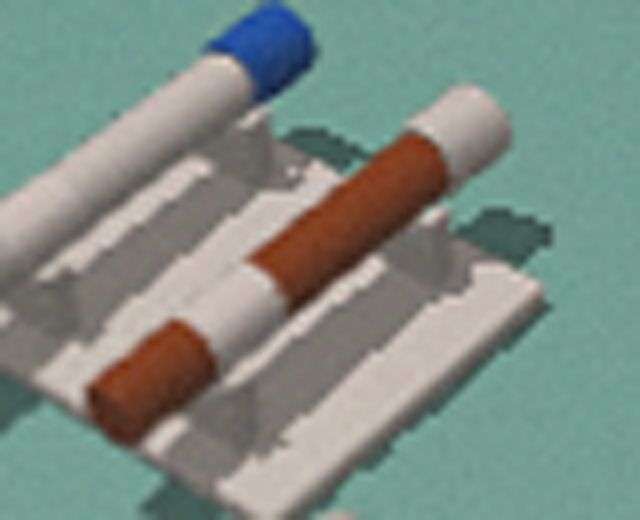

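The crop shows the bottom end face at about (113,414) in crop pixels, the cap/body boundary at about (430,160) and the label at (190..290, 265..375). I'll cross-check the middle from both views.

```bash
python3 - <<'E'
from m import *
k=lambda *p:[((u+.5)/8-.5+220,(v+.5)/8-.5+270) for u,v in p]
d=np.array([-.3466,.938,0])
b=world(S,k((113,414),(430,160),(478,122)),.042); print('scene bottom, capedge, capend',b)
t=world(T,tt((318,78),(91,158)),.042); print('top',t)
print('tri',tri(tt((318,79),(91,158)),k((113,414),(430,160))))
# axis centre estimates from bottom(-85) and capedge(+57)
for e in(b,t): print(e[0]+.085*d,e[1]-.057*d, np.linalg.norm(e[1]-e[0]), np.arctan2(-(e[1]-e[0])[0],(e[1]-e[0])[1]))
E
```

```text
scene bottom, capedge, capend [[ 0.6341 -0.3045  0.042 ]
 [ 0.5826 -0.1726  0.042 ]
 [ 0.5743 -0.1508  0.042 ]]
top [[ 0.6353 -0.3078  0.042 ]
 [ 0.5841 -0.1722  0.042 ]]
tri [[ 0.6348 -0.3061  0.0434]
 [ 0.5837 -0.1726  0.0429]]
[ 0.6047 -0.2248  0.042 ] [ 0.6024 -0.2261  0.042 ] 0.1415895526360725 0.37252002447138166
[ 0.6058 -0.228   0.042 ] [ 0.6039 -0.2257  0.042 ] 0.1448828213296845 0.3608630662844815
```

```bash
python3 -m handwheel '[[[-0.05,-0.03,0.1,0.12],[-0.1,-0.06,0.2,0.24],[-0.15,-0.09,0.3,0.36],[-0.2,-0.1,0.35,0.48],[-0.21,-0.11,0.35,0.6],[-0.21,-0.11,0.35,0.622],[-0.21,-0.11,0.35,0.622]]]'; python3 d.py .605 -.2265 .033 .354; python3 - <<'E'
from h import *
snap('top','top2')
i=cv2.imread('pics/top2.png')[200:290,345:445]; cv2.imwrite('pics/top2c.png',cv2.resize(i,None,fx=6,fy=6,interpolation=cv2.INTER_CUBIC))
E
```

```text
time_s: 2.85
eef_pos: [0.6034, -0.2235, 0.1692]
eef_rot: [-0.0, 0.57, 0.822, -0.0]
wrist_force: [0.0, 0.7, -1.0]
opening: 0.996
grasp_force: 0.0
shares [-0.017  0.002  0.681] twist 0.003 at [ 0.6034 -0.2235  0.1692] yaw 0.3588 tiltz [-0.  0. -1.] t 2.85 F [ 0.   0.7 -1. ] op 0.996 gf 0.0
```

Both views agree: axis z 0.043, middle (0.604,-0.226), yaw 0.36, length right. I'll descend and grip.

```bash
python3 -m handwheel '[[[-0.014,0.002,0.2,0],[-0.014,0.002,0.4,0],[-0.014,0.002,0.55,0],[-0.014,0.002,0.63,0],[-0.014,0.002,0.68,0],[-0.014,0.002,0.68,0],[-0.014,0.002,0.68,0]]]'; python3 d.py .604 -.226 .033 .36
python3 -m handwheel '[[[0,0,0,0],[0,0,0,0],[0,0,0,0],[0,0,0,0],[0,0,0,0],[0,0,0,0],[0,0,0,0],[0,0,0,0]]]' 10;  python3 d.py .604 -.226 .033 .36
```

```text
time_s: 3.78
eef_pos: [0.6058, -0.2266, 0.0346]
eef_rot: [0.001, 0.571, 0.821, 0.0]
wrist_force: [-0.0, 0.1, -0.2]
opening: 0.994
grasp_force: 0.0
shares [ 0.006 -0.007  0.008] twist -0.002 at [ 0.6058 -0.2266  0.0346] yaw 0.3563 tiltz [ 0.002 -0.001 -1.   ] t 3.775 F [-0.   0.1 -0.2] op 0.994 gf 0.0
time_s: 4.78
eef_pos: [0.6049, -0.2263, 0.0336]
eef_rot: [0.0, 0.571, 0.821, -0.0]
wrist_force: [-3.4, 0.9, 5.1]
opening: 0.265
grasp_force: 58.6
shares [ 0.003 -0.004  0.003] twist -0.003 at [ 0.6049 -0.2263  0.0336] yaw 0.3561 tiltz [-0. -0. -1.] t 4.775 F [-3.4  0.9  5.1] op 0.265 gf 58.64801824092865
```

```bash
python3 -m handwheel '[[[0,0,-0.1,0],[0,0,-0.3,0],[0,0,-0.6,0],[0,0,-0.85,0],[0,0,-1,0],[0,0,-1,0]]]'; python3 d.py .515 .2055 .233 .194
```

```text
time_s: 5.52
eef_pos: [0.6067, -0.227, 0.2379]
eef_rot: [0.004, 0.571, 0.821, 0.0]
wrist_force: [-1.0, 0.1, -0.7]
opening: 0.26
grasp_force: 58.8
shares [2.187 0.324 0.013] twist 0.108 at [ 0.6067 -0.227   0.2379] yaw 0.356 tiltz [ 0.007 -0.004 -1.   ] t 5.525 F [-1.   0.1 -0.7] op 0.26 gf 58.80142092704773
```

```bash
python3 -m handwheel '[[[0.2,0,0,0],[0.5,0.08,0,0],[0.8,0.12,0,0],[1,0.16,0,0],[1,0.16,0,0]]]'
python3 -m handwheel '[[[0.25,0.05,0,0],[0.5,0.1,0,0],[0.75,0.13,0,0],[1,0.16,0,0],[1,0.16,0,0]]]'
python3 -m handwheel '[[[0.1,0,0,0.06],[0.18,0,0,0.108],[0.18,0,0,0.108],[0.18,0,0,0.108],[0.18,0,0,0.108]]]'
python3 d.py .515 .2055 .15 .194
python3 - <<'E'
from h import *
snap('top','top3');snap('scene','scene3')
f=lambda n,x,y,w,h,k:cv2.resize(cv2.imread(f'pics/{n}.png')[y:y+h,x:x+w],None,fx=k,fy=k,interpolation=cv2.INTER_CUBIC)
cv2.imwrite('pics/both3.png',np.hstack([f('scene3',320,150,80,110,5),f('top3',195,205,80,110,5)]))
E
```

```text
time_s: 6.15
eef_pos: [0.5638, -0.0244, 0.2318]
eef_rot: [-0.001, 0.569, 0.822, -0.0]
wrist_force: [0.1, 0.4, -1.4]
opening: 0.262
grasp_force: 58.9
time_s: 6.78
eef_pos: [0.5244, 0.1732, 0.2322]
eef_rot: [-0.001, 0.569, 0.822, -0.0]
wrist_force: [-0.4, -0.3, -1.3]
opening: 0.264
grasp_force: 58.9
time_s: 7.4
eef_pos: [0.5134, 0.2038, 0.2331]
eef_rot: [0.0, 0.635, 0.772, -0.0]
wrist_force: [0.8, 0.8, -0.8]
opening: 0.264
grasp_force: 58.9
shares [0.007 0.01  0.416] twist -0.0 at [0.5134 0.2038 0.2331] yaw 0.1935 tiltz [-0. -0. -1.] t 7.4 F [ 0.8  0.8 -0.8] op 0.264 gf 58.9052152633667
```

View pics/both3.png

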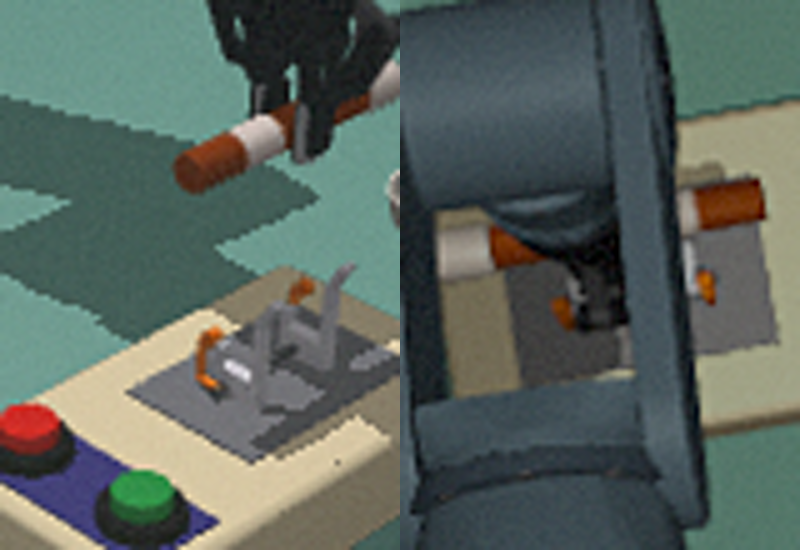

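The tube is held and level-looking: its bottom end is at (192,172) in the scene half and (762,200) in the top half, its cap end at (437,253) in the top half. I'll check its position along the clip.

```bash
python3 - <<'E'
from m import *
s3=lambda u,v:((u+.5)/5-.5+320,(v+.5)/5-.5+150); t3=lambda u,v:((u-400+.5)/5-.5+195,(v+.5)/5-.5+205)
b=tri([t3(764,199)],[s3(192,172)])[0]; print('bottom',b)
z=.2415; e=world(T,[t3(764,199),t3(438,254)],z); print(e,np.linalg.norm(e[0]-e[1]),e.mean(0),'yaw',np.arctan2(-(e[1]-e[0])[0],(e[1]-e[0])[1]))
y=np.array([-.193,.981,0]);x=np.array([.981,.193,0]); seat=np.array([.515,.2055,.102])
print('mid rel seat x,y:',(e.mean(0)-seat)@x,(e.mean(0)-seat)@y,' from bottom:',(b+.085*y-seat)@x,(b+.085*y-seat)@y)
E
```

```text
bottom [0.5309 0.1225 0.2419]
[[0.531  0.1225 0.2415]
 [0.4989 0.2893 0.2415]] 0.16989047591225984 [0.515  0.2059 0.2415] yaw 0.1896630219091721
mid rel seat x,y: 4.161411688646991e-05 0.00041284346106041384  from bottom: -0.0004088498224350895 0.00045446539298111773
```

The tube is within 0.5 mm of the seat line. Going down in stages, watching the force.

```bash
python3 -m handwheel '[[[0,0,0.12,0],[0,0,0.3,0],[0,0,0.42,0],[0,0,0.5,0],[0,0,0.5,0],[0,0,0.5,0]]]'; python3 d.py .5134 .2038 .0935 .194
python3 -m handwheel '[[[0,0,0.02,0],[0,0,0.04,0],[0,0,0.06,0],[0,0,0.08,0],[0,0,0.095,0],[0,0,0.095,0],[0,0,0.095,0]]]'; python3 d.py .5134 .2038 .0935 .194
```

```text
time_s: 8.25
eef_pos: [0.5138, 0.2049, 0.1344]
eef_rot: [0.001, 0.635, 0.772, 0.001]
wrist_force: [0.3, -0.3, -0.4]
opening: 0.254
grasp_force: 58.9
shares [-0.005 -0.003  0.204] twist 0.0 at [0.5138 0.2049 0.1344] yaw 0.194 tiltz [ 0.002  0.    -1.   ] t 8.25 F [ 0.3 -0.3 -0.4] op 0.254 gf 58.90594303607941
time_s: 9.12
eef_pos: [0.5131, 0.2049, 0.1144]
eef_rot: [0.0, 0.635, 0.772, 0.0]
wrist_force: [-0.3, -0.4, -0.6]
opening: 0.259
grasp_force: 58.9
shares [-0.006  0.001  0.104] twist 0.0 at [0.5131 0.2049 0.1144] yaw 0.194 tiltz [ 0.  0. -1.] t 9.125 F [-0.3 -0.4 -0.6] op 0.259 gf 58.89608144760132
```

Axis is at about 0.123 with no contact yet. Pushing on in steps.

```bash
python3 -m handwheel '[[[0,0,0.02,0],[0,0,0.035,0],[0,0,0.05,0],[0,0,0.05,0],[0,0,0.05,0]]]'; python3 d.py .5134 .2038 .0935 .194
python3 -m handwheel '[[[0,0,0.02,0],[0,0,0.04,0],[0,0,0.055,0],[0,0,0.055,0],[0,0,0.055,0]]]'; python3 d.py .5134 .2038 .0935 .194
```

```text
time_s: 9.75
eef_pos: [0.5138, 0.205, 0.105]
eef_rot: [0.001, 0.635, 0.772, 0.001]
wrist_force: [2.2, 0.4, 4.0]
opening: 0.26
grasp_force: 59.4
shares [-0.006 -0.003  0.057] twist -0.0 at [0.5138 0.205  0.105 ] yaw 0.1937 tiltz [ 0.002  0.    -1.   ] t 9.75 F [2.2 0.4 4. ] op 0.26 gf 59.38046336174011
time_s: 10.38
eef_pos: [0.513, 0.2048, 0.0936]
eef_rot: [0.0, 0.635, 0.772, -0.0]
wrist_force: [0.8, -0.7, 6.2]
opening: 0.257
grasp_force: 59.9
shares [-0.005  0.001  0.   ] twist 0.0 at [0.513  0.2048 0.0936] yaw 0.1943 tiltz [-0. -0. -1.] t 10.375 F [ 0.8 -0.7  6.2] op 0.257 gf 59.87848699092865
```

```bash
python3 -m handwheel '[[[0,0,0.005,0],[0,0,0.01,0],[0,0,0.01,0],[0,0,0.01,0]]]'; python3 d.py .5134 .2038 .0935 .194
```

```text
time_s: 10.88
eef_pos: [0.5131, 0.2048, 0.0934]
eef_rot: [0.0, 0.635, 0.772, -0.0]
wrist_force: [-6.5, -1.9, 22.4]
opening: 0.263
grasp_force: 61.3
shares [-0.005  0.001 -0.001] twist 0.0 at [0.5131 0.2048 0.0934] yaw 0.1945 tiltz [-0. -0. -1.] t 10.875 F [-6.5 -1.9 22.4] op 0.263 gf 61.26137673854828
```

Force rises sharply with no travel, so the tube is on the floor. Release, rise, and look.

```bash
python3 -m handwheel '[[[0,0,-0.01,0],[0,0,-0.01,0],[0,0,-0.01,0],[0,0,-0.01,0],[0,0,-0.01,0]]]' 50; python3 -m handwheel '[[[0,0,-0.05,0],[0,0,-0.2,0],[0,0,-0.4,0],[0,0,-0.6,0],[0,0,-0.6,0],[0,0,-0.6,0]]]'
python3 d.py .5892 .0575 .11 .194
python3 - <<'E'
from h import *
snap('top','top4');snap('scene','scene4')
f=lambda n,x,y,w,h,k:cv2.resize(cv2.imread(f'pics/{n}.png')[y:y+h,x:x+w],None,fx=k,fy=k,interpolation=cv2.INTER_CUBIC)
cv2.imwrite('pics/both4.png',np.hstack([f('scene4',320,150,80,110,5),f('top4',195,205,80,110,5)]))
E
```

```text
time_s: 11.5
eef_pos: [0.5128, 0.2048, 0.093]
eef_rot: [-0.0, 0.635, 0.772, -0.0]
wrist_force: [-0.7, 0.0, -0.5]
opening: 0.587
grasp_force: 0.0
time_s: 12.25
eef_pos: [0.5128, 0.2048, 0.2134]
eef_rot: [0.0, 0.635, 0.772, 0.0]
wrist_force: [-0.2, -0.6, -0.4]
opening: 0.583
grasp_force: 0.0
shares [-0.796  0.233  0.517] twist 0.0 at [0.5128 0.2048 0.2134] yaw 0.194 tiltz [ 0. -0. -1.] t 12.25 F [-0.2 -0.6 -0.4] op 0.583 gf 0.0
```

View pics/both4.png

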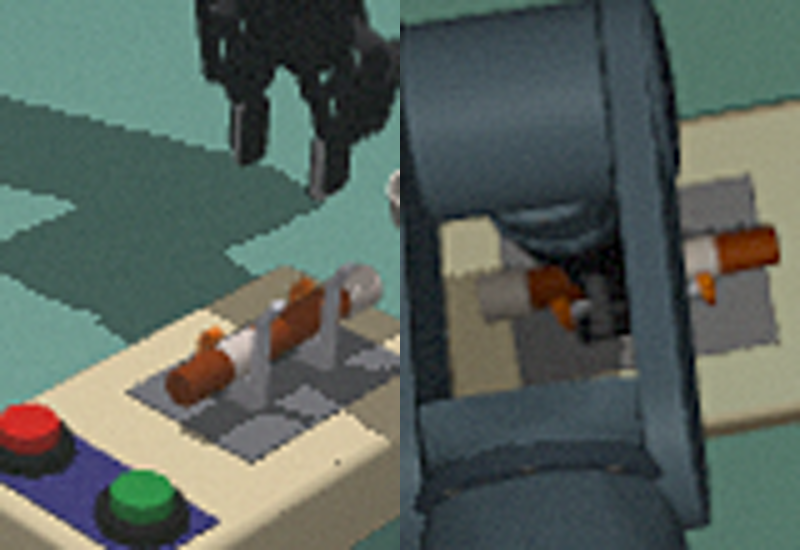

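The tube sits behind the closed orange noses with the cap clear of the forks: bottom end at (186,385) in the scene half and (777,244) in the top half. I'll check its height and move over green with the fingers shut.

```bash
python3 - <<'E'
from m import *
s3=lambda u,v:((u+.5)/5-.5+320,(v+.5)/5-.5+150); t3=lambda u,v:((u-400+.5)/5-.5+195,(v+.5)/5-.5+205)
b=tri([t3(777,244)],[s3(186,385)])[0]; print('bottom',b)
e=world(T,[t3(778,244),t3(480,296)],.102)
y=np.array([-.193,.981,0]);x=np.array([.981,.193,0]); seat=np.array([.515,.2055,.102])
print('mid rel seat',(e.mean(0)-seat)@x,(e.mean(0)-seat)@y,'len',np.linalg.norm(e[0]-e[1]))
E
python3 -m handwheel '[[[-0.2,0.06,0,0],[-0.5,0.15,0,0],[-0.8,0.233,0,0],[-0.796,0.233,0.2,0],[-0.796,0.233,0.4,0],[-0.796,0.233,0.4,0],[-0.796,0.233,0.4,0]]]' 0
python3 d.py .5892 .0575 .094 .194
```

```text
bottom [0.5315 0.1249 0.1036]
mid rel seat 0.00042039327016109177 0.0018908342784890416 len 0.1699868476802974
time_s: 13.22
eef_pos: [0.5898, 0.0577, 0.134]
eef_rot: [0.0, 0.635, 0.772, 0.0]
wrist_force: [0.4, 0.1, 0.1]
opening: 0.004
grasp_force: 0.0
shares [-0.001 -0.003  0.2  ] twist 0.0 at [0.5898 0.0577 0.134 ] yaw 0.1943 tiltz [ 0. -0. -1.] t 13.225 F [0.4 0.1 0.1] op 0.004 gf 0.0
```

Tube home: z 0.1036, 2 mm off along, 0.4 mm across. Now pressing green.

```bash
python3 -m handwheel '[[[0,0,0.1,0],[0,0,0.15,0],[0,0,0.18,0],[0,0,0.2,0],[0,0,0.2,0],[0,0,0.2,0]]]'; python3 -m handwheel '[[[0,0,0.008,0],[0,0,0.016,0],[0,0,0.016,0],[0,0,0.016,0]]]'
```

```text
time_s: 13.98
eef_pos: [0.5893, 0.0577, 0.094]
eef_rot: [-0.0, 0.635, 0.772, -0.0]
wrist_force: [-3.2, 0.7, 5.6]
opening: -0.001
grasp_force: 3.1
time_s: 14.48
eef_pos: [0.5896, 0.0578, 0.0936]
eef_rot: [0.0, 0.635, 0.772, -0.0]
wrist_force: [-12.5, 0.7, 25.7]
opening: -0.002
grasp_force: 12.8
```

Force is 25.7 N with the button bottomed out (it needs 4 N). Retreat and verify.

```bash
python3 -m handwheel '[[[0,0,-0.05,0],[0,0,-0.2,0],[0,0,-0.5,0],[0,0,-0.8,0],[0,0,-0.8,0],[0,0,-0.8,0],[0,0,-0.8,0],[0,0,-0.8,0]]]'
python3 - <<'E'
from h import *
snap('scene','scene5')
i=cv2.imread('pics/scene5.png')[150:290,300:430]; cv2.imwrite('pics/s5.png',cv2.resize(i,None,fx=4,fy=4,interpolation=cv2.INTER_CUBIC))
E
```

```text
time_s: 15.48
eef_pos: [0.5886, 0.0576, 0.2483]
eef_rot: [-0.001, 0.635, 0.772, -0.001]
wrist_force: [0.4, -0.2, -0.9]
opening: 0.002
grasp_force: 0.0
```

View pics/s5.png

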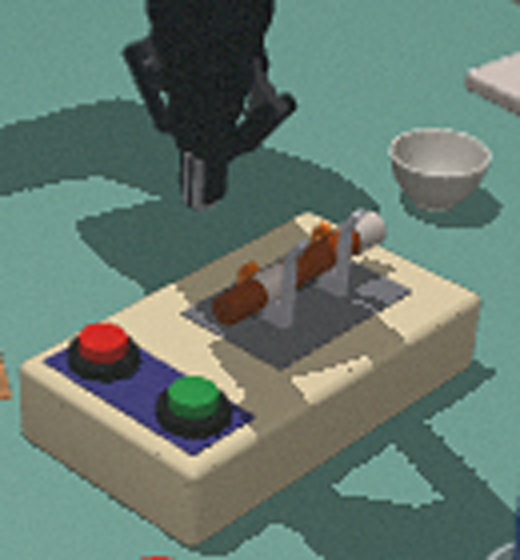

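The picture shows the tube home in the clip at (290,270), both buttons up at (195,395) and (103,345), and the gripper clear.

```bash
python3 -c "
from bench import ctrl; print(ctrl.hand_in())"
```

```text
the job is handed in; nothing more can be done
None
```

I clipped the amber tube home in the mixer, pressed the green button fully down and saw it come back up, then handed the job in at about 15.5 s; the hand-in returned no verdict.

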